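# Brace the drying jar and unscrew its cap

## Robot

A 6-joint arm with a two-finger parallel gripper is mounted at the origin on the work surface. World frame = base frame: x ahead of the robot, y to its left, z up, the work surface at z = 0. Lengths are in m, angles in rad, forces in N, time in s.
With the tool pointing down it reaches from about 0.375 to 0.825 m from the base axis. Payload 5.5 kg.
Tool frame: the origin (TCP) lies midway between the tips of the shut fingers; the grasp point (between the pads) lies 19 mm behind it; z points along the fingers, x is the direction in which the jaws open and shut, and the axes are right-handed (so a half turn about z gives the same grasp; the last joint's range is limited). The gripper opens to 85 mm and grips with 20 to 120 N. Pads are 22 mm wide; open, the fingers measure 114 mm over their backs; the gripper's body (76 mm by 85 mm) begins 54 mm behind the grasp point. The pads swing forward as they close: fully open they stand 13 mm farther back than shut.
Start: joints at [-1.279, 0.314, -0.047, 1.21, 0, 1.571], TCP at [0.173, -0.575, 0.2] pointing down, gripper open.
Joint ranges: [-2.67, 2.67], [-0.69, 1.73], [-1.03, 1.25], [-2.08, 2.16], [-1.42, 1.45], [-3.14, 3.14]. Speed limits (rad/s): [2.39, 2.39, 3.01, 3.14, 3.14, 3.14].

## Interface

Orientations are given as a 3x3 rotation matrix whose columns are the frame's x, y, z axes.
In Python, from workcell import bot, get_image, job, finder gives the robot as it stands.
- The arm moves only by the tool play_rows, never from a script. Its arguments are lists of equal length, an entry for each row: "translation": the shift along the tool's x, y, z in cm, a list of three; "dr": the turn, a rotation vector about the tool's x, y, z in degrees, a list of three. A call has 1 to 5 rows; each row is the pose to reach, as a shift and turn from the pose measured when the call began, along the tool's axes at that moment; what a row does not reach only later rows make up. A row lasts 1/10 s, in which the tool goes at most 50 mm and 8.59 degrees, less where a joint would pass 70% of its speed; a pose out of reach is approached as far as the arm can. A call with a gripper value outside its range is refused whole. "grip" is the finger opening in cm, from 0 to 8.54, set as the call begins (left out, the last holds). The fingers move at their own pace and stop on an object; "newtons" is the grip in N (left out, the last holds). Time passes only in rows, so rows that repeat a pose let the fingers close. It gives the time, the measured TCP pose, the force and the opening at its end, in the units of the state.
- bot.read_state(): the state, without advancing time (a new reading comes with each control period).
- get_image(name): name is "scene" or "top" or "wrist"; returns a dict with "frame" (420x560x3 uint8, red, green, blue), "z_map" (420x560 float32, m along the optical axis (not along the pixel's ray), 0 where there is no reading), "K" (3x3 intrinsics, pixels), "eye" and "orientation" of the camera in the world. Camera axes: x right, y down, z forward; pixel columns grow to the right and rows downward; lengths in m; the calibration is good to about 2 mm. A picture is of the moment at which its call begins.
- job.hand_in(): hands the job in, once; it reports no verdict.
Trained networks look in the newest picture that a camera, given by its name, has taken for a name from the list of things; names that differ only in an ending like _2 or _b are one class to them, and where a whole thing is asked for, a point or a joint stands for the part that bears it (a point fixed in the world has none). Each returns a list of dicts, best first, with "score" (0 to 1); they miss things now and then, are a little off and sometimes report something else, mostly with a low value. They report only what shows in the picture. A call takes as long as a camera call. They do not tell look-alikes from the thing itself.
- finder.search_frame(camera, thing): "centre" ([x, y, z] in m, in world coordinates, good to about 4 mm: the middle of the surface that is visible of it).
- finder.trace(camera, thing): "pixels" (420x560 bool, what is visible of it).
- finder.place_of(camera, thing): "centre" ([x, y, z] in m, in world coordinates, good to about 4 mm: a listed point, or the origin of a listed thing).
The state is a dict: "t": time; "qpos": joint angles; "qd": joint speeds; "joint_efforts": joint torques, N m; "tool_pos": TCP position; "orientation": TCP orientation; "contact_force": force on the tool from outside, world axes, zero at the start; "moment": the same for the moment, N m; "grip_width": finger opening in m.
Only numpy, scipy, OpenCV 4.12 (cv2) and the standard library are available. Lean on these libraries where they do the work, as an engineer would, in place of code of your own. Each camera call takes 0.05 s, during which the arm holds its last target.

## Task

Throw the clamp lever into the notch marked by the brass stud, so that the jaw braces the amber drying jar. Then unscrew the jar's tight black cap (anticlockwise seen from above) until its threads let go, lift it straight up, and finish while still holding it in the gripper, level and still, about 2 cm above the jar's mouth and centred over it. Leave the lever in its notch, the jar standing in its clamp, and the things around undisturbed.

Things in the scene. Friction and masses are not known exactly. Their poses are not given: they have to be found in the camera images.
- clamp: Fixed grey clamp stand for the jar, base plate 150 x 230 x 12 mm. Origin: on the cabinet top (underside of the base), below the axis of the jar's place; z up. The jar stands on the plate (12 mm up). At +y of the jar is a fixed V block (top 68 mm up), at -y a sliding jaw (top below 55 mm) that moves to +y. The lever's upright pivot is at x 0, y -85 mm; along -x from the pivot is the marked notch.
- lever_pivot (a point): The lever's pivot axis (upright) at the underside of the lever, 58 mm above the cabinet top. Axes parallel to the clamp's.
- lever (a joint): Angle of the clamp lever (rad), 0 to 0.91, growing CLOCKWISE from above. At 0 (open) the arm points 0.85 rad anticlockwise of the clamp's -x; at 0.85 along it, over the marked notch. It stays where left. From 0.25 the jaw's spring resists; at 0.76 a sprung ball rides over a ridge into the notch: about 5 to 8 N at the knob. Let go there, it rests at 0.80 to 0.88. Stop at 0.91.
- lever_knob (a point): Top centre of the upright black knob at the lever's end, 105 mm from the pivot axis, 111 mm above the cabinet top. The knob is a cylinder 22 mm in diameter, 43 mm tall, on a flat 14 mm wide steel arm (top 68 mm above the cabinet top). The point's x axis points outward along the arm.
- jar: Amber glass jar, loose, about 0.4 kg. Origin: centre of its underside; z up. Body 68 mm in diameter to 80 mm up, shoulder to 92 mm, neck 40 mm in diameter to 119 mm. Unless the clamp lever is in the marked notch the jar just spins round with the cap.
- jar_mouth (a point): Centre of the jar's mouth, the top of the neck, 119 mm above the jar's underside. A spring-loaded rubber seal disc in the mouth pushes the cap up with about 10 N and comes up 4 mm when the cap is off.
- cap: Black ribbed screw cap, 60 mm in diameter, 28 mm tall, about 70 g. Origin: centre of its lower edge; z up. Screwed on, its lower edge is 100 mm above the jar's underside (19 mm below the mouth) and 112 mm above the cabinet top. Tight: needs roughly 0.15 to 0.4 N m. Two-start right-hand thread: turned anticlockwise from above it rises 3 mm and lets go after about 1.2 rad; between 1.3 and 2.4 rad it lifts straight off (about 22 mm until clear of the mouth).
- transformer: Bystander: black bakelite transformer on a wooden base, 110 x 85 mm, 86 mm tall. Origin: centre of its underside.
- posts: Bystander: pair of brass contact posts on a 70 x 110 mm wooden base, 60 mm tall. Origin: centre of its underside.
- tube: Bystander: frosted glass cathode tube, 47 mm in diameter, 245 mm long along y, in its wooden cradle 90 x 200 mm, 73 mm tall. Origin: centre of the cradle's underside.
- core: Bystander: dark iron U core block, 75 x 50 mm, 57 mm tall. Origin: centre of its underside.
- spare_jar: Bystander: small closed jar, 54 mm in diameter, 75 mm tall, standing free. Origin: centre of its underside.
- screwdriver: Bystander: screwdriver 190 mm long, lying. Origin: on the cabinet top below its middle; its x axis lies along it.
Not all that is in view belongs to the job. Several things have the shape of the cap; the one meant has the colours described above. What is shaped like the jar but blue or green is not meant.

How it is judged:
On the way, in this order (a step that is already met when the one before it is completed fails the run):
1. the lever is in the marked notch while the cap is still screwed on (value of joint lever between 0.77 and 0.95 rad and z of cap in the frame of jar_mouth below -0.015 m), for 0.2 s.
2. with the lever still in the notch, the cap's threads have let go and it is risen 9 mm or more off its seat (value of joint lever between 0.77 and 0.95 rad and z of cap in the frame of jar_mouth above -0.01 m), for 0.1 s.
At the end, for the whole second after the job is handed in: Lever at 0.77-0.95 rad. Cap held by the fingers alone (over 1.5 N), below 0.03 m/s, tilt under 0.15 rad, its lower edge 4-45 mm above the mouth and within 15 mm of its axis. Jar upright in the clamp (within 10 mm, lifted under 5 mm) (value of joint lever between 0.77 and 0.95 rad and z of cap in the frame of jar_mouth between 0.004 and 0.045 m and horizontal distance between cap and jar_mouth below 0.015 m and angle between cap's own z axis and vertical below 0.15 rad and contact force between the fingers and cap above 1.5 N and contact force between cap and jar below 0.1 N and contact force between cap and clamp below 0.1 N and linear speed of cap below 0.03 m/s and z of jar in the frame of clamp below 0.017 m and angle between jar's own z axis and vertical below 0.08 rad and horizontal distance between jar and clamp below 0.01 m); the arm keeps its last pose, push and grip.
It fails at once if the jar is pulled up out of its clamp by more than 13 mm or tipped over 0.2 rad (z of jar in the frame of clamp above 0.025 m or angle between jar's own z axis and vertical above 0.2 rad).
It fails at once if a thing standing around is moved by more than 20 mm (distance of any of transformer, posts, tube, core, spare_jar, screwdriver from where it was at the start of the episode above 0.02 m).
It also fails if it takes over 54 s, if anything falls off the work surface, if the arm or the gripper's body presses on something with over 40 N, if the wrist force passes 120 N, or if a joint passes its speed limit or range.

## Working session

There is one attempt and no reset: what is moved stays moved. The work goes in short steps, Python scripts to look and compute and a tool call to move; the robot and the scene stay as the last step left them, time stands still between calls to the robot, and variables do not carry over. Pictures are saved under pics/ and viewed, and the job is handed in when it is done.

Besides the shell and the picture viewer there is one more tool, called after "Call:" as a command line: name --argument value ..., lists and objects as JSON in quotes. play_rows: Moves the arm, as the interface text tells. Its arguments: {"type":"object","properties":{"translation":{"type":"array"},"dr":{"type":"array"},"grip":{"type":"number"},"newtons":{"type":"number"}},"required":["translation","dr"]}

```bash
ls; mkdir -p pics; cat > h.py <<'E'
import numpy as np, cv2
from workcell import bot,get_image,job,finder
def save(im,name,crop=None,scale=1):
    f=im['frame'][:,:,::-1]
    if crop: x0,y0,x1,y1=crop; f=f[y0:y1,x0:x1]
    f=cv2.resize(f,None,fx=scale,fy=scale,interpolation=cv2.INTER_CUBIC); cv2.imwrite('pics/'+name,f)
def world(im,u,v,z=None):
    K=im['K']; d=im['z_map'][int(v),int(u)] if z is None else z
    p=np.array([(u-K[0,2])/K[0,0]*d,(v-K[1,2])/K[1,1]*d,d]); return np.array(im['orientation'])@p+np.array(im['eye'])
def proj(im,P):
    p=np.array(im['orientation']).T@(np.array(P)-np.array(im['eye'])); q=im['K']@p; return q[:2]/q[2]
E
python3 - <<'E'
from h import *
s=bot.read_state(); print(s)
for n in ['scene','top']:
    im=get_image(n); save(im,n+'0.png',scale=1.4)
    print(n,im['eye'],im['K'].tolist(), np.array(im['orientation']).round(3).tolist())
    for t in ['clamp','lever_pivot','lever_knob','jar','jar_mouth','cap','transformer','posts','tube','core','spare_jar','screwdriver']:
        try: print(t,[(np.round(d['centre'],3).tolist(),round(d['score'],2)) for d in finder.place_of(n,t)][:4])
        except Exception as e: print(t,e)
E
```

```text
pics
{'t': 0.0, 'qpos': array([-1.27899887e+00,  3.14243649e-01, -4.80708126e-02,  1.21016496e+00,
       -6.39644613e-06,  1.57082917e+00]), 'qd': array([-9.32092808e-04, -1.09398850e-03, -8.72626296e-04,  6.40205277e-05,
       -8.07920879e-04, -1.10178828e-03]), 'joint_efforts': array([ 7.51535954e-04, -5.39599264e+01,  3.39744794e+01,  1.90826773e-02,
        3.39290887e-05,  2.05642394e-06]), 'tool_pos': array([ 0.17242592, -0.57405054,  0.19872764]), 'orientation': array([[ 2.87642293e-01, -9.57737788e-01, -4.90307892e-04],
       [-9.57736435e-01, -2.87642710e-01,  1.61010401e-03],
       [-1.68309094e-03,  6.45172358e-06, -9.99998584e-01]]), 'contact_force': array([ 0.12687483, -0.30962283,  0.66798307]), 'moment': array([-0.00400431, -0.00754026,  0.04515963]), 'grip_width': 0.08530102743123937}
scene [ 0.80948875 -0.47436086  1.05469333] [[408.4403133017425, 0.0, 283.6110615337219], [0.0, 408.4403133017425, 203.2426131157978], [0.0, 0.0, 1.0]] [[0.884, 0.399, -0.244], [0.467, -0.769, 0.436], [-0.013, -0.499, -0.866]]
clamp [([0.553, -0.029, -0.002], 0.86)]
lever_pivot [([0.
[... 1107 characters left out ...]
56], 0.87)]
lever_knob [([0.423, -0.141, 0.112], 0.54)]
jar [([0.341, -0.178, -0.001], 0.8), ([0.5, -0.288, -0.006], 0.56), ([0.555, -0.026, 0.009], 0.54)]
jar_mouth [([0.502, -0.284, 0.121], 0.93), ([0.343, -0.186, 0.118], 0.68), ([0.551, -0.025, 0.131], 0.55), ([0.547, -0.022, -0.0], 0.33)]
cap [([0.337, 0.057, -0.007], 0.87), ([0.554, -0.028, 0.117], 0.8)]
transformer [([0.69, -0.054, 0.003], 0.81), ([0.546, -0.024, 0.001], 0.72)]
posts [([0.61, -0.216, 0.003], 0.72)]
tube [([0.535, 0.195, -0.002], 0.58)]
core [([0.44, 0.421, 0.002], 0.62), ([0.692, 0.051, 0.003], 0.59)]
spare_jar [([0.434, 0.419, 0.002], 0.67)]
screwdriver [([0.542, -0.405, -0.003], 0.54), ([0.552, -0.027, 0.008], 0.32)]
```

View pics/scene0.png

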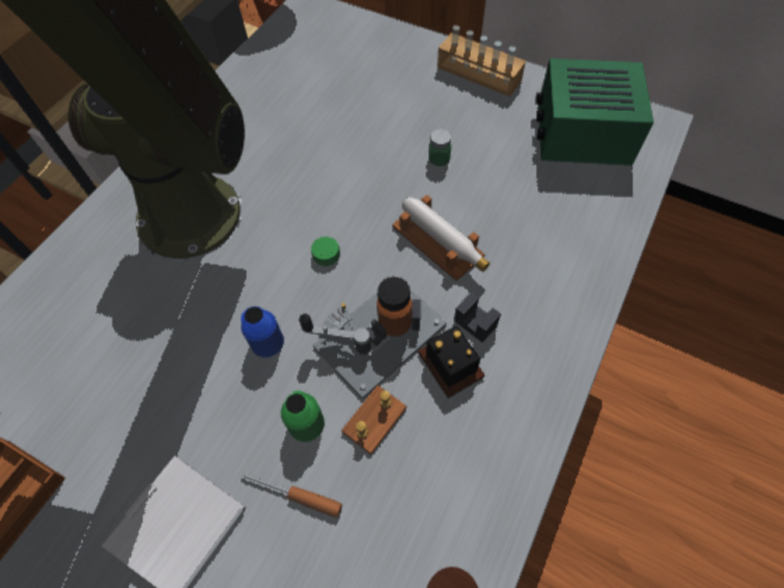

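View pics/top0.png

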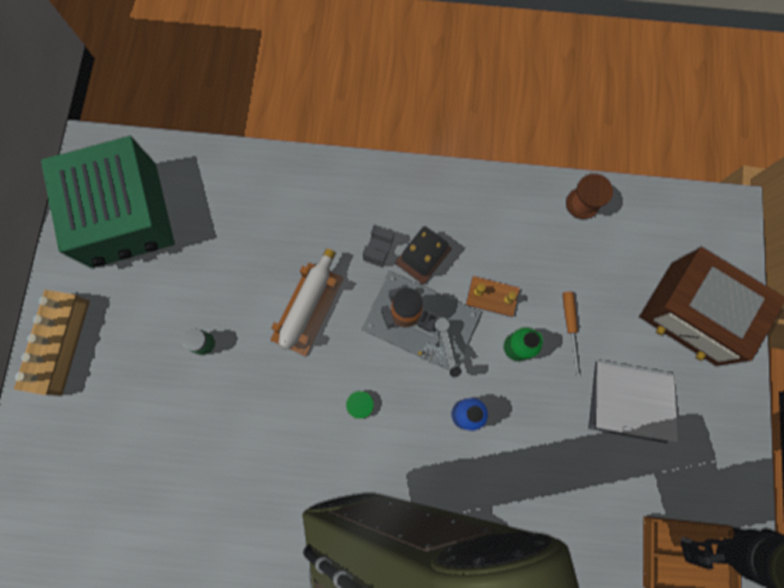

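The target cap is the black one on the amber jar, at (393,294) in the shown scene picture and (406,300) in the top picture. The green disc at (325,250) is not meant, and the blue (262,330) and green (302,415) jars are not either. I'll confirm with a crop.

```bash
python3 - <<'E'
from h import *
im=get_image('scene'); save(im,'s1.png',(200,180,340,300),5)
im2=get_image('top'); save(im2,'t1.png',(240,180,370,280),6)
def fit(im,n,zlo,zhi,box):
    x0,y0,x1,y1=box; vs,us=np.mgrid[y0:y1,x0:x1]; vs=vs.ravel();us=us.ravel()
    P=np.array([world(im,u,v) for u,v in zip(us,vs)]); 
    m=(P[:,2]>zlo)&(P[:,2]<zhi); return P[m],us[m],vs[m]
for n,i,box in [('scene',im,(200,180,340,300)),('top',im2,(240,180,370,280))]:
    for nm,lo,hi,c in [('captop',.133,.15,(.55,-.026)),('knobtop',.103,.116,(.424,-.141)),('pivottop',.06,.1,(.523,-.107)),('base',.008,.016,(.54,-.06))]:
        P,u,v=fit(i,n,lo,hi,box); r=.15 if nm=='base' else .05
        k=np.hypot(P[:,0]-c[0],P[:,1]-c[1])<r; P=P[k]
        if len(P)<3: print(nm,len(P)); continue
        if nm=='base':
            R=cv2.minAreaRect(P[:,:2].astype(np.float32)*1000); print(n,nm,len(P),R, P[:,2].mean())
        else:
            (cx,cy),r=cv2.minEnclosingCircle(P[:,:2].astype(np.float32)*1000); print(n,nm,len(P),P.mean(0).round(4),'circ',cx,cy,r,'med',np.median(P,0).round(4))
E
```

```text
scene captop 390 [ 0.5525 -0.0291  0.1396] circ 551.9371948242188 -27.63542366027832 30.43718719482422 med [ 0.5528 -0.0292  0.1396]
scene knobtop 55 [ 0.4251 -0.1421  0.1092] circ 423.8138732910156 -141.5071563720703 11.110913276672363 med [ 0.4252 -0.1425  0.1093]
scene pivottop 176 [ 0.5123 -0.1128  0.0688] circ 511.09490966796875 -95.21330261230469 45.671485900878906 med [ 0.5161 -0.1138  0.0691]
scene base 2360 ((575.5752563476562, -70.70785522460938), (249.71653747558594, 224.79103088378906), 71.6567611694336) 0.011272640810733604
top captop 341 [ 0.5508 -0.0267  0.1425] circ 551.2933349609375 -26.364545822143555 30.314117431640625 med [ 0.5509 -0.0267  0.1426]
top knobtop 48 [ 0.424  -0.14    0.1116] circ 423.9119873046875 -140.445068359375 10.944666862487793 med [ 0.424  -0.1401  0.1116]
top pivottop 140 [ 0.5096 -0.1109  0.0718] circ 504.9233703613281 -109.47935485839844 32.52045822143555 med [ 0.5132 -0.1118  0.0721]
top base 1805 ((555.04248046875, -62.995025634765625), (280.3367004394531, 262.2143859863281), 83.43102264404297) 0.012984593020233767
```

View pics/s1.png

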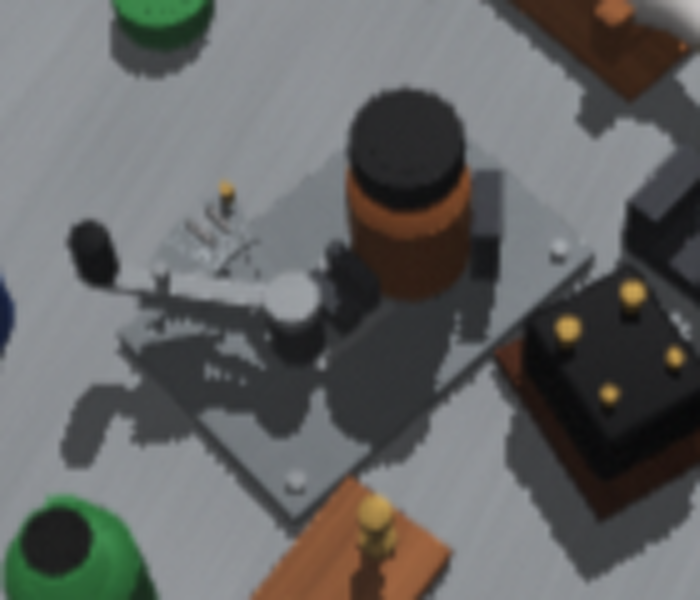

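View pics/t1.png

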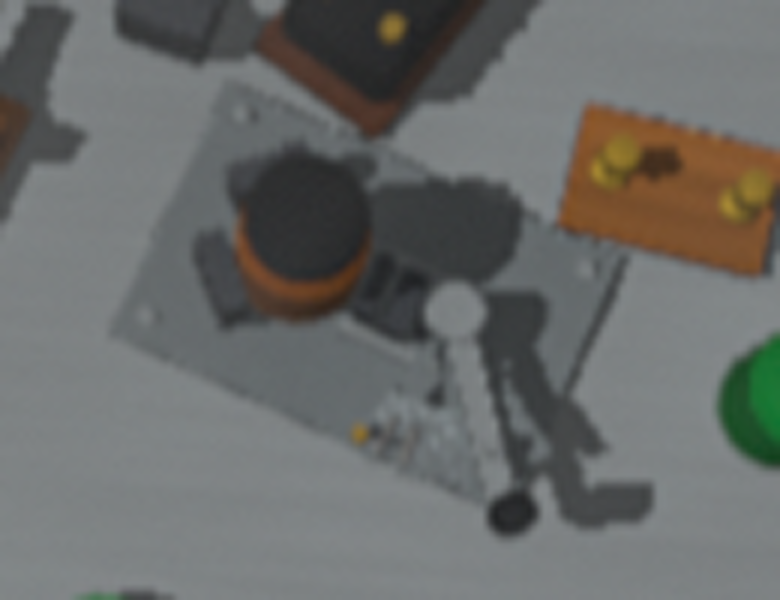

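The crop confirms it: the black cap sits on the amber jar at s1 (405,140), and the brass stud is at s1 (226,188) / t1 (360,432). Next I'll get the clamp yaw.

```bash
python3 - <<'E'
from h import *
im=get_image('top'); im2=get_image('scene')
def rayz(im,u,v,z):
    d=np.array(im['orientation'])@np.array([(u-im['K'][0,2])/im['K'][0,0],(v-im['K'][1,2])/im['K'][1,1],1]); e=np.array(im['eye']); return e+d*(z-e[2])/d[2]
t=lambda a,b,z:rayz(im,240+a/6,180+b/6,z)[:2]
s=lambda a,b,z:rayz(im2,200+a/5,180+b/5,z)[:2]
ang=lambda p,q:np.degrees(np.arctan2(*(q-p)[::-1]))
A,B,C=t(228,82,.012),t(110,335,.012),t(627,255,.012)
print('T',A,B,C,'long A-C',ang(C,A),np.linalg.norm(A-C),'short',ang(B,A),np.linalg.norm(A-B))
D,E,F=s(590,258,.012),s(295,525,.012),s(122,340,.012)
print('S',D,E,F,'long',ang(E,D),np.linalg.norm(E-D),'short',ang(F,E),np.linalg.norm(F-E))
piv=t(456,310,.072),s(291,297,.072); print('pivot',piv, 'knob',np.array([.4239,-.141]))
for p in piv: print('arm',ang(p,np.array([.4239,-.141])),np.linalg.norm(p-np.array([.4239,-.141])), 'to jar',ang(p,np.array([.5515,-.027])),np.linalg.norm(p-np.array([.5515,-.027])))
# edges of jaw etc; stud
print('stud',world(im,300,252),world(im2,245.3,217.6))
E
```

```text
T [0.64344144 0.01835299] [0.50042937 0.06604994] [ 0.57136285 -0.20140082] long A-C 71.8406640757527 0.23127269791808755 short -18.444415864211912 0.15075625811377108
S [0.64599719 0.01361169] [ 0.57519009 -0.19992677] [ 0.43739798 -0.15198101] long 71.6550259310981 0.22497181855701104 short -19.185711790257013 0.1458953860405848
pivot (array([ 0.52228369, -0.10851255]), array([ 0.52511931, -0.10810704])) knob [ 0.4239 -0.141 ]
arm -161.72616941539872 0.10360881067506632 to jar 70.2809440991754 0.08659034596071372
arm -161.99753308826527 0.10642976570038172 to jar 71.98248096706973 0.08528946145243067
stud [ 0.4568646  -0.06642174  0.06661494] [ 0.45986152 -0.06559178  0.0671147 ]
```

```bash
cat >> h.py <<'E'
def rel(pos,yaw=None,tiltfix=True):
    "shift cm in tool axes and rotvec deg to reach pos with tool down, tool-x yaw deg"
    from scipy.spatial.transform import Rotation as R
    s=bot.read_state(); O=np.array(s['orientation']); p=np.array(s['tool_pos'])
    cy=np.degrees(np.arctan2(O[1,0],O[0,0])); y=np.radians(cy if yaw is None else yaw)
    T=np.array([[np.cos(y),np.sin(y),0],[np.sin(y),-np.cos(y),0],[0,0,-1]])
    print('t',round(s['t'],2),'pos',p.round(4),'yaw',round(cy,1),'q',np.array(s['qpos']).round(2),'F',np.array(s['contact_force']).round(1),'M',np.array(s['moment']).round(2),'w',round(s['grip_width'],4))
    print('  shift cm',(O.T@(np.array(pos)-p)*100).round(2),'rot deg',np.degrees(R.from_matrix(O.T@T).as_rotvec()).round(2))
E
python3 - <<'E'
from h import *
rel([.424,-.141,.2],100)
E
```

```text
t 1.5 pos [ 0.1726 -0.5746  0.1996] yaw -73.3 q [-1.28  0.31 -0.05  1.21 -0.    1.57] F [-0.1 -0.3 -0.5] M [0.02 0.   0.05] w 0.0852
  shift cm [-34.3  -36.55  -0.04] rot deg [  -0.      0.   -173.28]
```

Call:
play_rows --translation '[[-3.3,-3.5,0],[-6.6,-7.0,0],[-9.9,-10.5,0],[-13.2,-14,0],[-16.5,-17.5,0]]' --dr '[[0,0,-8.5],[0,0,-17],[0,0,-25.5],[0,0,-34],[0,0,-42.5]]' --grip 6 --newtons 40

```text
t: 2.0
tool_pos: [0.2933, -0.3647, 0.1998]
orientation: [[0.862, -0.507, 0.001], [-0.507, -0.862, -0.0], [0.001, 0.0, -1.0]]
contact_force: [0.9, -0.9, 0.2]
grip_width: 0.0601
```

```bash
python3 - <<'E'
from h import *
rel([.424,-.141,.2],108.2)
E
```

```text
t 2.0 pos [ 0.2933 -0.3647  0.1998] yaw -30.5 q [-0.89  0.06 -0.35  1.15  0.    1.21] F [ 0.9 -0.9  0.2] M [ 0.04 -0.11 -0.03] w 0.0601
  shift cm [ -0.08 -25.9   -0.03] rot deg [ 5.0000e-02 -2.0000e-02 -1.3867e+02]
```

Call:
play_rows --translation '[[0,-4.8,0],[0,-9.6,0],[0,-14.4,0],[0,-19.2,0],[0,-24,0]]' --dr '[[0,0,-8.5],[0,0,-17],[0,0,-25.5],[0,0,-34],[0,0,-42.5]]'

```text
t: 2.5
tool_pos: [0.4158, -0.1561, 0.2001]
orientation: [[0.977, 0.214, 0.002], [0.214, -0.977, -0.001], [0.001, 0.001, -1.0]]
contact_force: [0.6, -0.1, 0.4]
grip_width: 0.0599
```

Call:
play_rows --translation '[[0,0,0],[0,0,0],[0,0,0],[0,0,0],[0,0,0]]' --dr '[[0,0,-8.5],[0,0,-17],[0,0,-25.5],[0,0,-34],[0,0,-42.5]]'

```text
t: 3.0
tool_pos: [0.4159, -0.1559, 0.2002]
orientation: [[0.57, 0.822, 0.002], [0.822, -0.57, -0.001], [0.0, 0.002, -1.0]]
contact_force: [-0.3, -1.0, 0.1]
grip_width: 0.06
```

Call:
play_rows --translation '[[0,0,0],[0,0,0],[0,0,0],[0,0,0],[0,0,0]]' --dr '[[0,0,-8.5],[0,0,-17],[0,0,-25.5],[0,0,-34],[0,0,-42.5]]'

```text
t: 3.5
tool_pos: [0.4159, -0.156, 0.2003]
orientation: [[-0.141, 0.99, 0.002], [0.99, 0.141, -0.001], [-0.001, 0.002, -1.0]]
contact_force: [-0.0, 0.1, -0.9]
grip_width: 0.0601
```

```bash
python3 - <<'E'
from h import *
rel([.424,-.141,.083],108.2)
im=get_image('wrist'); save(im,'w1.png',scale=1.2)
for t in ['lever_knob','lever_pivot']:
  print([(np.round(d['centre'],3).tolist(),round(d['score'],2)) for d in finder.place_of('wrist',t)][:4])
E
```

```text
t 3.5 pos [ 0.4159 -0.156   0.2003] yaw 98.1 q [-0.36  0.02 -0.4   1.15 -0.   -0.5 ] F [-0.   0.1 -0.9] M [-0.04 -0.03 -0.03] w 0.0601
  shift cm [ 1.38  0.99 11.73] rot deg [  0.1    0.08 -10.1 ]
[([0.42, -0.136, 0.108], 0.56)]
[([0.526, -0.105, 0.056], 0.79)]
```

View pics/w1.png

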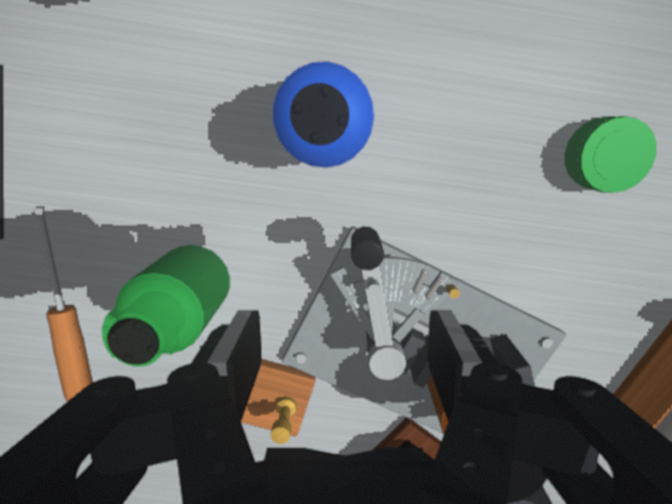

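The wrist view shows the knob at (367,245) between the fingers, with the notched sector and the stud to its right at (453,292). I'll align above it and go down.

Call:
play_rows --translation '[[1.4,1.0,0],[1.4,1.0,3],[1.4,1.0,6],[1.4,1.0,9],[1.4,1.0,11.2]]' --dr '[[0,0,-8],[0,0,-10.1],[0,0,-10.1],[0,0,-10.1],[0,0,-10.1]]'

```text
t: 4.15
tool_pos: [0.4234, -0.1406, 0.0867]
orientation: [[-0.3, 0.954, 0.001], [0.954, 0.3, -0.001], [-0.001, 0.001, -1.0]]
contact_force: [-1.0, -1.0, 0.4]
grip_width: 0.0598
```

Call:
play_rows --translation '[[0,0,0.5],[0,0,0.5],[0,0,0.5],[0,0,0.5]]' --dr '[[0,0,0],[0,0,0],[0,0,0],[0,0,0]]' --grip 1.5 --newtons 30

```text
t: 4.55
tool_pos: [0.4246, -0.141, 0.083]
orientation: [[-0.299, 0.954, 0.003], [0.954, 0.299, -0.001], [-0.002, 0.002, -1.0]]
contact_force: [0.6, -0.7, 0.4]
grip_width: 0.0153
```

```bash
python3 - <<'E'
from h import *
rel([.424,-.141,.083],108.2)
im=get_image('wrist'); save(im,'w2.png',scale=1.2)
E
```

```text
t 4.55 pos [ 0.4246 -0.141   0.083 ] yaw 107.4 q [-0.32  0.11 -0.58  0.87 -0.   -0.62] F [ 0.6 -0.7  0.4] M [ 0.02 -0.01 -0.02] w 0.0153
  shift cm [ 0.01 -0.06  0.  ] rot deg [ 0.14  0.13 -0.78]
```

View pics/w2.png

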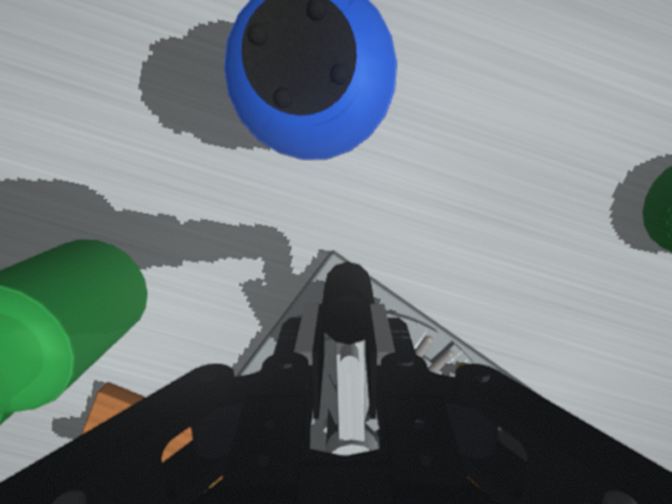

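```bash
python3 - <<'E'
from h import *
im=get_image('wrist')
for u,v in [(289,225),(289,232),(289,240),(289,248),(289,256),(289,300),(250,290),(325,290),(262,285)]: print(u,v,world(im,u,v).round(4))
for n in ['scene','top']:
    im=get_image(n); save(im,n+'2.png',(200,180,340,300) if n=='scene' else (260,210,370,290),5)
    print([(np.round(d['centre'],3).tolist(),round(d['score'],2)) for d in finder.place_of(n,'lever_knob')][:4])
E
```

```text
289 225 [ 0.4141 -0.1425  0.0821]
289 232 [ 0.414  -0.1426  0.0929]
289 240 [ 0.4139 -0.1427  0.1041]
289 248 [ 0.4148 -0.1425  0.1113]
289 256 [ 0.4188 -0.1412  0.1105]
289 300 [ 0.4552 -0.1296  0.0841]
250 290 [ 0.4182 -0.1554  0.1492]
325 290 [ 0.4105 -0.1311  0.1493]
262 285 [ 0.4168 -0.1518  0.1463]
[([0.428, -0.142, 0.11], 0.86)]
[]
```

View pics/scene2.png

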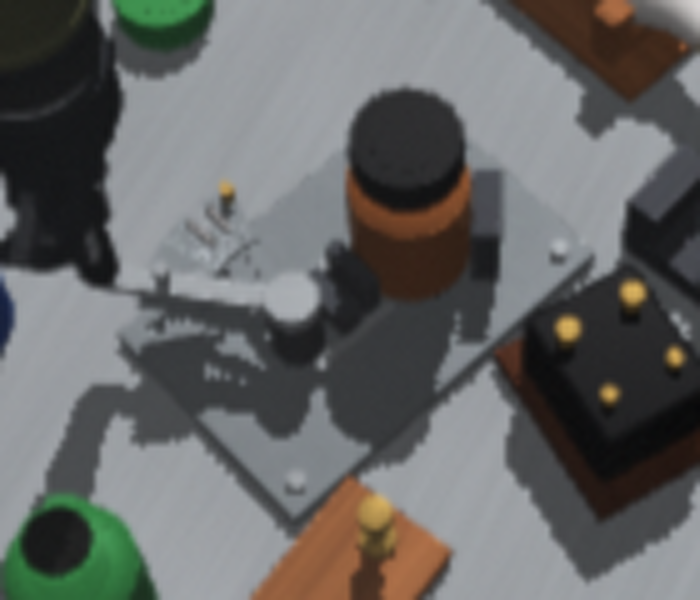

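Call:
play_rows --translation '[[0,0,0],[0,0,0],[0,0,0]]' --dr '[[0,0,0],[0,0,0],[0,0,0]]' --grip 0.5

```text
t: 5.15
tool_pos: [0.4237, -0.1406, 0.0821]
orientation: [[-0.3, 0.954, 0.002], [0.954, 0.3, -0.001], [-0.001, 0.001, -1.0]]
contact_force: [-0.1, -0.4, -1.0]
grip_width: 0.0048
```

```bash
python3 - <<'E'
from h import *
rel([.424,-.141,.083],108.2)
im=get_image('wrist'); save(im,'w3.png',(180,180,400,340),3.5)
E
```

```text
t 5.15 pos [ 0.4237 -0.1406  0.0821] yaw 107.5 q [-0.32  0.11 -0.58  0.87 -0.   -0.62] F [-0.1 -0.4 -1. ] M [-0.03  0.01  0.01] w 0.0048
  shift cm [-0.04  0.01 -0.09] rot deg [ 0.07  0.07 -0.75]
```

View pics/w3.png

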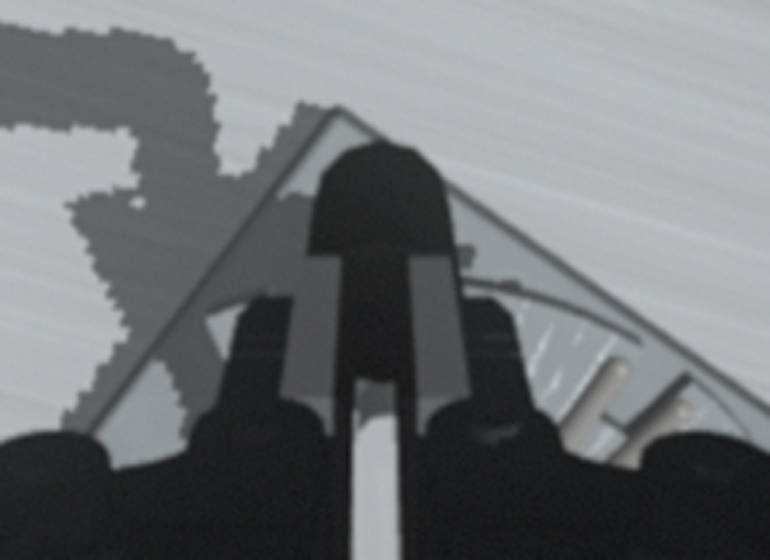

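```bash
python3 - <<'E'
from h import *
im=get_image('wrist'); print(im['eye'],np.array(im['orientation']).round(2).tolist())
for a,b in [(315,270),(315,330),(310,390),(435,270),(440,330),(375,150),(375,200),(375,240),(375,270),(375,330),(375,370),(375,400),(375,500),(330,160),(320,240),(445,240)]:
    u,v=180+a/3.5,180+b/3.5; P=world(im,u,v); s=bot.read_state(); print((a,b),P.round(4),'tool mm',(np.array(s['orientation']).T@(P-s['tool_pos'])*1000).round(1))
E
```

```text
[ 0.35581117 -0.16131473  0.25580242] [[-0.3, 0.92, 0.27], [0.95, 0.29, 0.08], [-0.0, 0.28, -0.96]]
(315, 270) [ 0.4157 -0.1499  0.1216] tool mm [ -6.5 -10.3 -39.6]
(315, 330) [ 0.4159 -0.1491  0.1361] tool mm [ -5.8  -9.9 -54.1]
(310, 390) [ 0.4151 -0.1492  0.15  ] tool mm [ -5.7 -10.6 -68. ]
(435, 270) [ 0.412  -0.1362  0.1203] tool mm [  7.7  -9.8 -38.3]
(440, 330) [ 0.4116 -0.1365  0.1367] tool mm [  7.5 -10.2 -54.8]
(375, 150) [ 0.4142 -0.143   0.0757] tool mm [ 0.6 -9.7  6.3]
(375, 200) [ 0.4144 -0.1429  0.0964] tool mm [  0.6  -9.5 -14.4]
(375, 240) [ 0.4149 -0.1427  0.1094] tool mm [  0.6  -9.  -27.4]
(375, 270) [ 0.4186 -0.1416  0.11  ] tool mm [  0.6  -5.1 -28. ]
(375, 330) [ 0.4266 -0.139   0.1101] tool mm [  0.6   3.3 -28.1]
(375, 370) [ 0.4317 -0.1374  0.111 ] tool mm [  0.6   8.6 -28.9]
(375, 400) [ 0.4541 -0.1304  0.0779] tool mm [ 0.7 32.1  4.1]
(375, 500) [ 0.4785 -0.1227  0.0677] tool mm [ 0.7 57.7 14.3]
(330, 160) [ 0.44   -0.1447  0.0115] tool mm [-8.7 14.3 70.6]
(320, 240) [ 0.4206 -0.1487  0.1007] tool mm [ -6.8  -5.3 -18.6]
(445, 240) [ 0.4162 -0.1323  0.099 ] tool mm [ 10.2  -4.6 -17. ]
```

```bash
python3 - <<'E'
from h import *
im=get_image('wrist'); s=bot.read_state(); O=np.array(s['orientation'])
for q in [(-3,-11,0),(-3,-11,-19),(-3,-11,-37),(-3,-11,-60),(3,-11,0),(3,-11,-37)]:
    p=proj(im,np.array(s['tool_pos'])+O@np.array(q)/1000); print(q,(p-180)*3.5)
p=np.array(s['tool_pos'])
sc=get_image('scene'); save(sc,'s3.png',(190,170,290,250),8)
for q in [(0,0,0),(0,0,-20),(0,0,-40),(0,0,-54)]: print('scene',q,(proj(sc,p+O@np.array(q)/1000)-[190,170])*8)
E
```

```text
(-3, -11, 0) [350.43355534 155.6848504 ]
(-3, -11, -19) [347.88670796 201.94884346]
(-3, -11, -37) [344.89554981 256.28383066]
(-3, -11, -60) [339.88056379 347.38205671]
(3, -11, 0) [390.8598098  155.68854591]
(3, -11, -37) [395.01208346 256.28832531]
scene (0, 0, 0) [228.92977416 492.89462048]
scene (0, 0, -20) [219.61417147 465.85755236]
scene (0, 0, -40) [209.99067332 437.9268662 ]
scene (0, 0, -54) [203.06275693 417.81968111]
```

View pics/s3.png

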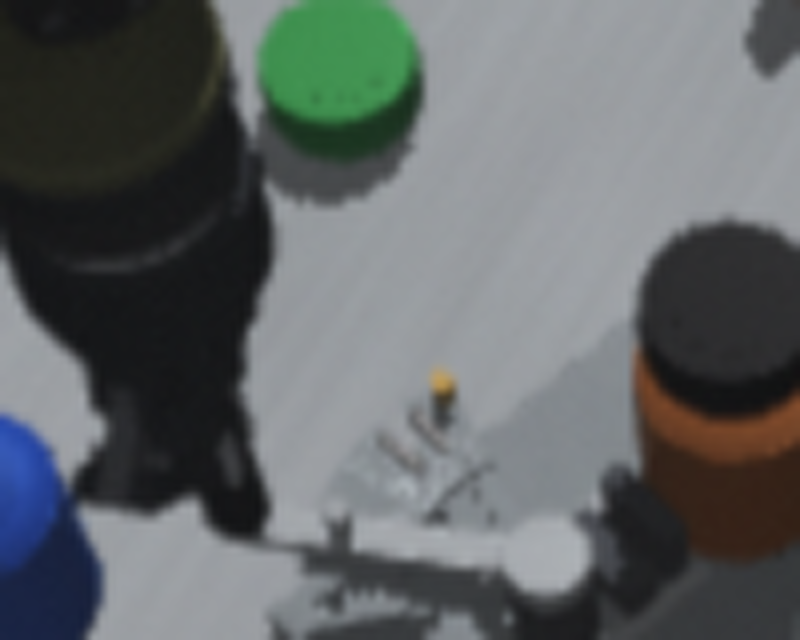

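The fingers closed to 4.8 mm without touching the 22 mm knob. The wrist depth puts the visible pad ends about 37 mm behind the reported TCP, so they are above the knob top. I'll open, go down 2.5 cm and look again.

Call:
play_rows --translation '[[0,0,0],[0,0,0],[0,0,0.8],[0,0,1.6],[0,0,2.2]]' --dr '[[0,0,0],[0,0,0],[0,0,0],[0,0,0],[0,0,0]]' --grip 5

```text
t: 5.85
tool_pos: [0.4232, -0.1405, 0.0589]
orientation: [[-0.3, 0.954, 0.0], [0.954, 0.3, -0.0], [-0.001, 0.0, -1.0]]
contact_force: [-0.1, 0.2, -1.0]
grip_width: 0.0499
```

```bash
python3 - <<'E'
from h import *
rel([.424,-.141,.058],108.2)
im=get_image('wrist'); save(im,'w4.png',(160,160,420,350),3)
s=bot.read_state()
for v in range(225,300,6):
  for u in (250,): pass
d=im['z_map']; 
for u in range(200,380,12):
  col=[]
  for v in range(220,300,10):
    P=world(im,u,v); q=(np.array(s['orientation']).T@(P-s['tool_pos'])*1000).round().astype(int); col.append(tuple(q.tolist()))
  print(u,col)
E
```

```text
t 5.85 pos [ 0.4232 -0.1405  0.0589] yaw 107.5 q [-0.32  0.14 -0.61  0.82 -0.   -0.62] F [-0.1  0.2 -1. ] M [-0.02 -0.02 -0.04] w 0.0499
  shift cm [-0.08  0.06  0.09] rot deg [ 0.02  0.03 -0.75]
200 [(-60, 7, 59), (-61, 14, 58), (-61, 22, 59), (-62, 29, 58), (-62, 37, 58), (-35, -6, -44), (-31, -9, -59), (-29, -10, -67)]
212 [(-52, 7, 60), (-52, 14, 58), (-53, 22, 59), (-53, 30, 59), (-30, -9, -42), (-28, -10, -52), (-27, -10, -61), (-25, -11, -68)]
224 [(-43, 6, 58), (-44, 14, 58), (-44, 22, 59), (-45, 29, 59), (-26, -10, -42), (-25, -7, -47), (0, -70, -175), (-25, 1, -48)]
236 [(-35, 7, 59), (-36, 14, 59), (-36, 21, 58), (-36, 29, 57), (-36, 37, 58), (-36, 41, 51), (-35, 46, 46), (-29, 30, 3)]
248 [(-27, 7, 59), (-27, 14, 57), (-27, 22, 58), (-28, 30, 59), (-26, 31, 46), (-27, 38, 46), (-27, 46, 46), (-22, 30, 3)]
260 [(-19, 6, 58), (-19, 14, 58), (-18, 17, 47), (-18, 24, 46), (-18, 31, 46), (-18, 39, 47), (-19, 47, 47), (-19, 54, 46)]
272 [(-10, 7, 59), (-10, 9, 46), (-10, 17, 46), (-7, -6, -23), (-6, -6, -34), (-6, -6, -45), (-6, -6, -53), (-6, -1, -52)]
284 [(-2, 7, 59), (-2, 1
[... 217 characters left out ...]
(15, 7, 59), (15, 14, 58), (15, 22, 59), (11, -1, -13), (9, -4, -31), (9, -4, -41), (8, -5, -51), (8, -1, -52)]
320 [(23, 7, 58), (23, 14, 58), (23, 21, 58), (24, 29, 59), (23, 31, 46), (23, 39, 47), (19, 24, 5), (19, 30, 3)]
332 [(31, 6, 58), (32, 14, 59), (32, 21, 58), (32, 29, 59), (32, 36, 56), (31, 39, 47), (26, 26, 9), (26, 30, 4)]
344 [(40, 7, 59), (40, 14, 58), (40, 22, 59), (41, 30, 60), (41, 37, 58), (40, 41, 52), (25, 3, -35), (25, 7, -37)]
356 [(48, 7, 59), (48, 14, 58), (49, 22, 59), (49, 29, 59), (28, -10, -43), (26, -10, -52), (25, -10, -59), (25, -6, -60)]
368 [(56, 7, 59), (57, 14, 58), (57, 21, 58), (58, 29, 59), (59, 37, 59), (31, -10, -52), (29, -10, -61), (28, -10, -67)]
```

View pics/w4.png

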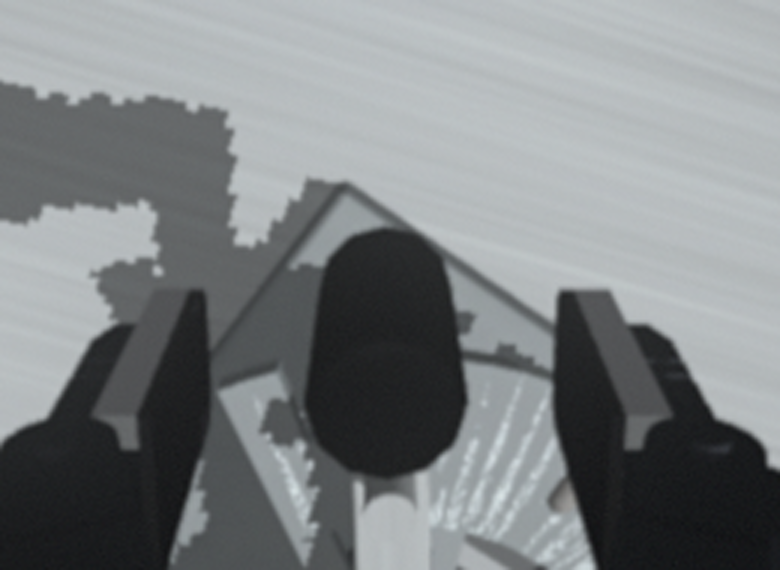

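The knob at w4 (388,350) now stands between the pads, which reach only about 12 mm below its top. I'll go 6 mm lower and close.

Call:
play_rows --translation '[[0.1,0.1,0.6],[0.1,0.1,0.6],[0.1,0.1,0.6],[0.1,0.1,0.6],[0.1,0.1,0.6]]' --dr '[[0,0,0],[0,0,0],[0,0,0],[0,0,0],[0,0,0]]' --grip 1 --newtons 30

```text
t: 6.4
tool_pos: [0.4223, -0.1387, 0.0514]
orientation: [[-0.3, 0.954, -0.002], [0.954, 0.3, 0.001], [0.001, -0.002, -1.0]]
contact_force: [0.9, -2.3, -12.8]
grip_width: 0.0209
```

```bash
python3 - <<'E'
from h import *
piv=np.array([.5237,-.1083])
s=bot.read_state(); p=s['tool_pos'];d=p[:2]-piv; r=np.hypot(*d); a=np.degrees(np.arctan2(d[1],d[0]))%360
print(r,a,'lever',np.radians(161.5+48.7-a))
O=np.array(s['orientation'])
for da in [7,14,21,28,35,37,40]:
    b=np.radians(a-da); q=piv+r*np.array([np.cos(b),np.sin(b)]); print(da,(O.T@np.array([*(q-p[:2]),0])*100).round(2))
rel(p)
E
```

```text
0.10585372519979167 196.67437801696747 lever 0.23606663698404212
7 [1.29 0.1  0.  ]
14 [2.56 0.35 0.  ]
21 [3.78 0.75 0.  ]
28 [4.95 1.31 0.  ]
35 [6.04 2.   0.  ]
37 [6.34 2.22 0.  ]
40 [6.77 2.57 0.  ]
t 6.4 pos [ 0.4223 -0.1387  0.0514] yaw 107.5 q [-0.32  0.15 -0.62  0.8  -0.   -0.62] F [  0.9  -2.3 -12.8] M [-0.08 -0.27 -0.03] w 0.0209
  shift cm [0. 0. 0.] rot deg [-0.12 -0.07  0.  ]
```

Width 20.9 mm: the knob is gripped. I'll swing it along the arc now.

Call:
play_rows --translation '[[1.3,0.1,0],[2.55,0.35,0],[3.8,0.75,0],[4.95,1.3,0],[6.05,2.0,0]]' --dr '[[0,0,7],[0,0,14],[0,0,21],[0,0,28],[0,0,35]]'

```text
t: 6.9
tool_pos: [0.4216, -0.075, 0.0513]
orientation: [[0.307, 0.952, -0.005], [0.952, -0.307, -0.001], [-0.002, -0.004, -1.0]]
contact_force: [-2.1, -0.3, -9.3]
grip_width: 0.0211
```

```bash
cat >> h.py <<'E'
def lev(p):
    d=np.array(p)[:2]-np.array([.5237,-.1083]); a=np.degrees(np.arctan2(d[1],d[0]))%360; print('r',np.hypot(*d).round(4),'ang',a.round(1),'lever',np.radians(210.2-a).round(3))
E
python3 - <<'E'
from h import *
s=bot.read_state(); lev(s['tool_pos']); rel(s['tool_pos'])
im=get_image('top')
print([(np.round(d['centre'],3).tolist(),round(d['score'],2)) for d in finder.place_of('top','lever_knob')][:4])
save(im,'t4.png',(240,180,370,280),6)
E
```

```text
r 0.1074 ang 161.9 lever 0.842
t 6.9 pos [ 0.4216 -0.075   0.0513] yaw 72.1 q [-0.17  0.12 -0.66  0.8  -0.    0.14] F [-2.1 -0.3 -9.3] M [-0.15  0.37  0.07] w 0.0211
  shift cm [0. 0. 0.] rot deg [-0.26  0.13 -0.  ]
[([0.691, -0.052, 0.003], 0.69)]
```

View pics/t4.png

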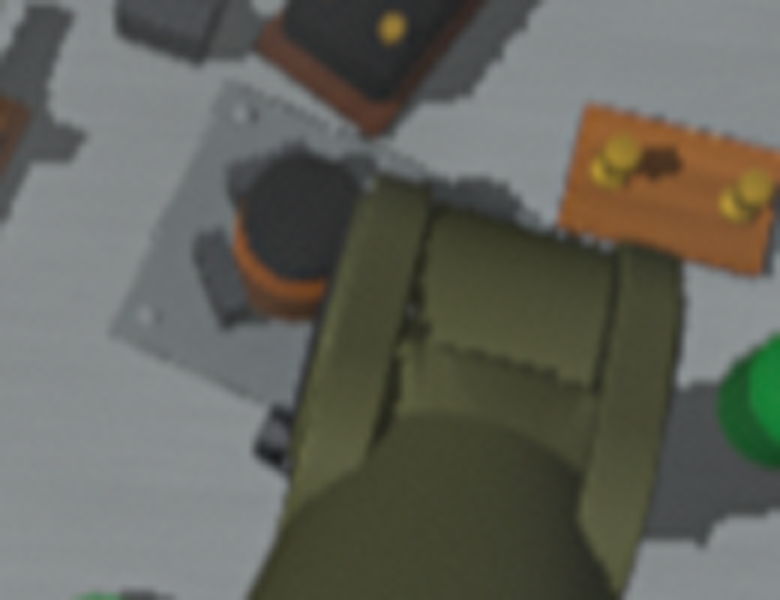

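Call:
play_rows --translation '[[0.3,0,0],[0.4,0,0],[0.4,0,0]]' --dr '[[0,0,1],[0,0,2],[0,0,2]]'

```text
t: 7.3
tool_pos: [0.4229, -0.0708, 0.0513]
orientation: [[0.334, 0.943, -0.005], [0.943, -0.334, 0.0], [-0.002, -0.005, -1.0]]
contact_force: [-3.0, -2.6, -4.4]
grip_width: 0.0208
```

Call:
play_rows --translation '[[-0.2,0,0],[-0.2,0,0],[-0.2,0,-1],[-0.2,0,-4],[-0.2,0,-8]]' --dr '[[0,0,0],[0,0,0],[0,0,0],[0,0,0],[0,0,0]]' --grip 5

```text
t: 7.8
tool_pos: [0.4217, -0.0723, 0.1319]
orientation: [[0.333, 0.943, -0.007], [0.943, -0.333, 0.001], [-0.001, -0.007, -1.0]]
contact_force: [0.5, -0.3, 0.8]
grip_width: 0.0502
```

```bash
python3 - <<'E'
from h import *
s=bot.read_state(); rel(s['tool_pos'])
im=get_image('wrist'); save(im,'w5.png',scale=1.2)
for t in ['lever_knob','lever_pivot','jar_mouth','cap']:
  r=[(np.round(d['centre'],3).tolist(),round(d['score'],2)) for d in finder.place_of('wrist',t)][:4]; print(t,r)
  if t=='lever_knob' and r: lev(r[0][0])
E
```

```text
t 7.8 pos [ 0.4217 -0.0723  0.1319] yaw 70.5 q [-0.17  0.04 -0.54  1.   -0.    0.17] F [ 0.5 -0.3  0.8] M [-0.01 -0.04  0.03] w 0.0502
  shift cm [0. 0. 0.] rot deg [-0.4   0.08 -0.  ]
lever_knob [([0.42, -0.071, 0.109], 0.83)]
r 0.1102 ang 160.2 lever 0.872
lever_pivot [([0.522, -0.109, 0.056], 0.95)]
jar_mouth [([0.342, -0.183, 0.125], 0.67), ([0.42, -0.074, 0.113], 0.64)]
cap [([0.339, 0.053, -0.003], 0.85), ([0.552, -0.024, 0.114], 0.75)]
```

View pics/w5.png

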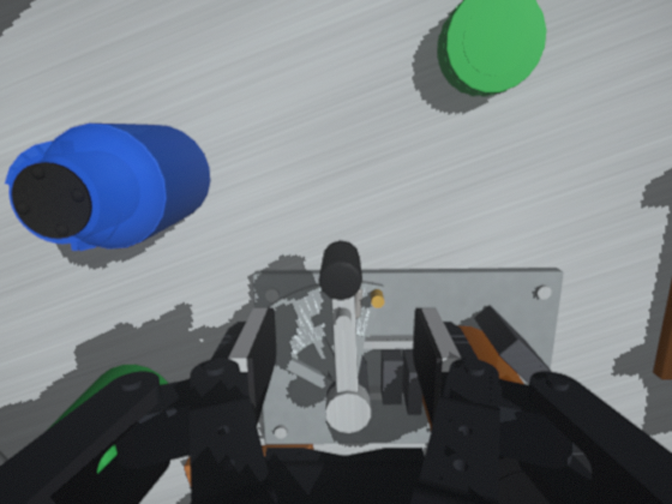

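The wrist view shows the knob at (341,275) with the arm running straight back to the pivot and the stud beside it at (377,298). That fits about 0.85 rad. I'll move over the cap now.

```bash
python3 - <<'E'
from h import *
rel([.5517,-.027,.14],71)
E
```

```text
t 8.05 pos [ 0.4232 -0.0727  0.1318] yaw 70.5 q [-0.17  0.04 -0.54  1.   -0.    0.17] F [-0.8  0.5  0.1] M [ 0.01 -0.    0.02] w 0.05
  shift cm [ 8.59 10.59 -0.86] rot deg [-0.19  0.06 -0.49]
```

Call:
play_rows --translation '[[0,0,-0.9],[2.8,3.5,-0.9],[5.7,7.0,-0.9],[8.6,10.6,-0.9],[8.6,10.6,-0.9]]' --dr '[[-0.2,0,0],[-0.2,0,0],[-0.2,0,0],[-0.2,0,0],[-0.2,0,0]]' --grip 8.5

```text
t: 8.55
tool_pos: [0.5562, -0.0252, 0.1391]
orientation: [[0.331, 0.944, 0.001], [0.944, -0.331, -0.0], [0.0, 0.001, -1.0]]
contact_force: [-0.4, -0.0, -0.7]
grip_width: 0.0847
```

```bash
python3 - <<'E'
from h import *
rel([.5517,-.027,.085],71)
s=bot.read_state();O=np.array(s['orientation'])
im=get_image('wrist'); save(im,'w6.png',scale=1.2)
us,vs=np.meshgrid(range(0,560,2),range(100,420,2)); P=np.array([world(im,u,v) for u,v in zip(us.ravel(),vs.ravel())])
m=(P[:,2]>.132)&(P[:,2]<.148)&(np.hypot(P[:,0]-.551,P[:,1]+.027)<.04); print('captop wrist',m.sum(),P[m].mean(0).round(4),cv2.minEnclosingCircle((P[m][:,:2]*1000).astype(np.float32)))
q=(P-s['tool_pos'])@O*1000
for lo,hi in [(-70,-25),(25,70)]:
    k=(q[:,0]>lo)&(q[:,0]<hi)&(abs(q[:,1])<14)&(q[:,2]<-25)&(q[:,2]>-75); print(lo,q[k].min(0).round(),q[k].max(0).round())
for n in ['top','scene']:
    im=get_image(n); save(im,n+'6.png',(240,180,370,280) if n=='top' else (200,180,340,300),5)
    r=[(np.round(d['centre'],3).tolist(),round(d['score'],2)) for d in finder.place_of(n,'lever_knob')][:3]; print(r); r and lev(r[0][0])
E
```

```text
t 8.55 pos [ 0.5562 -0.0252  0.1391] yaw 70.7 q [-0.05  0.26 -0.25  1.05 -0.    0.29] F [-0.4 -0.  -0.7] M [0.01 0.08 0.04] w 0.0847
  shift cm [-0.32 -0.37  5.41] rot deg [ 0.06 -0.01 -0.35]
captop wrist 2462 [ 0.5497 -0.0238  0.1403] ((551.111083984375, -24.35031509399414), 30.365142822265625)
-70 [-56. -11. -75.] [-41.  12. -44.]
25 [ 42. -11. -75.] [ 57.  12. -44.]
[]
[([0.426, -0.075, 0.108], 0.86), ([0.545, -0.023, 0.132], 0.49)]
r 0.1032 ang 161.2 lever 0.856
```

View pics/w6.png

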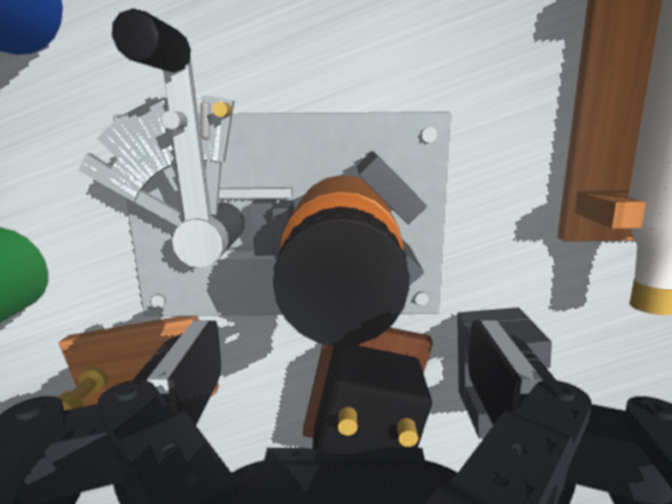

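View pics/scene6.png

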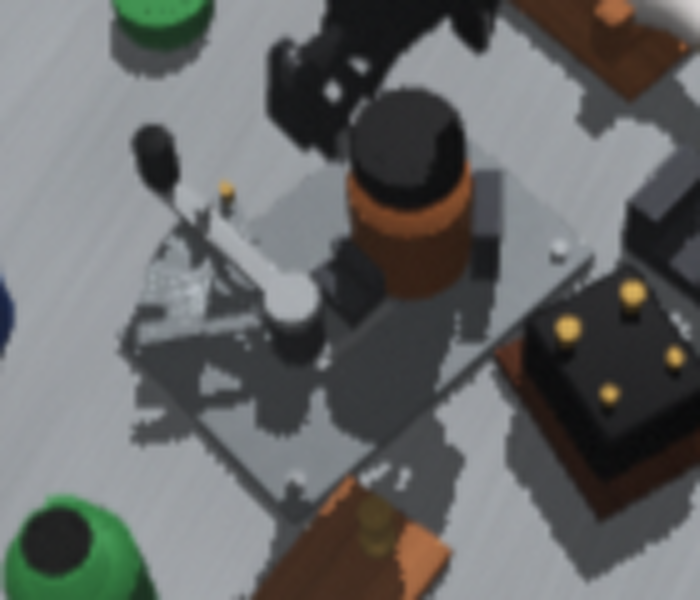

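Call:
play_rows --translation '[[-0.25,-0.35,0],[-0.25,-0.35,1.5],[-0.25,-0.35,3],[-0.25,-0.35,4.5],[-0.25,-0.35,4.5]]' --dr '[[0,0,0],[0,0,0],[0,0,0],[0,0,0],[0,0,0]]'

```text
t: 9.3
tool_pos: [0.5434, -0.0289, 0.0936]
orientation: [[0.335, 0.942, -0.005], [0.942, -0.335, -0.001], [-0.003, -0.004, -1.0]]
contact_force: [-0.1, 0.7, 0.2]
grip_width: 0.0848
```

```bash
python3 - <<'E'
from h import *
rel([.5515,-.0255,.074],71)
s=bot.read_state();O=np.array(s['orientation'])
im=get_image('wrist'); save(im,'w7.png',scale=1.2)
us,vs=np.meshgrid(range(0,560,2),range(100,420,2)); P=np.array([world(im,u,v) for u,v in zip(us.ravel(),vs.ravel())])
m=(P[:,2]>.132)&(P[:,2]<.148)&(np.hypot(P[:,0]-.551,P[:,1]+.027)<.034); print('captop wrist',m.sum(),P[m].mean(0).round(4),cv2.minEnclosingCircle((P[m][:,:2]*1000).astype(np.float32)))
q=(P-s['tool_pos'])@O*1000
for lo,hi in [(-70,-35),(35,70)]:
    k=(q[:,0]>lo)&(q[:,0]<hi)&(abs(q[:,1])<14)&(q[:,2]<-25)&(q[:,2]>-75); print(lo,q[k].min(0).round(),q[k].max(0).round())
E
```

```text
t 9.3 pos [ 0.5434 -0.0289  0.0936] yaw 70.4 q [-0.05  0.28 -0.34  0.95 -0.    0.29] F [-0.1  0.7  0.2] M [ 0.09  0.06 -0.03] w 0.0848
  shift cm [0.59 0.66 1.96] rot deg [-0.25  0.14 -0.56]
captop wrist 3936 [ 0.5489 -0.0237  0.1402] ((551.3787231445312, -24.395986557006836), 30.532848358154297)
-70 [-56. -11. -75.] [-41.  12. -44.]
35 [ 35. -12. -75.] [ 57.  13. -33.]
```

View pics/w7.png

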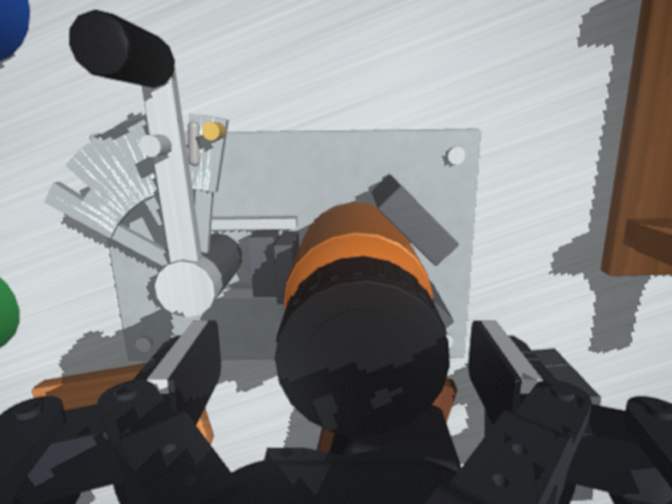

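Call:
play_rows --translation '[[0,0,0]]' --dr '[[0,0,0]]'

```text
t: 9.45
tool_pos: [0.5444, -0.0291, 0.0957]
orientation: [[0.335, 0.942, -0.003], [0.942, -0.335, -0.001], [-0.002, -0.002, -1.0]]
contact_force: [-0.4, -0.0, 0.6]
grip_width: 0.0847
```

```bash
python3 - <<'E'
from h import *
rel([.5512,-.025,.074],71)
im=get_image('wrist');rel([.5512,-.025,.074],71);print(im['eye'])
E
```

```text
t 9.45 pos [ 0.5444 -0.0291  0.0957] yaw 70.4 q [-0.05  0.28 -0.34  0.95 -0.    0.29] F [-0.4 -0.   0.6] M [0.03 0.05 0.  ] w 0.0847
  shift cm [0.62 0.51 2.17] rot deg [-0.12  0.11 -0.57]
t 9.5 pos [ 0.5444 -0.0291  0.0958] yaw 70.4 q [-0.05  0.28 -0.34  0.95 -0.    0.29] F [-0.3  0.6  0.5] M [-0.   -0.01  0.05] w 0.0849
  shift cm [0.62 0.51 2.18] rot deg [-0.12  0.11 -0.57]
[ 0.47807213 -0.00441883  0.26970888]
```

Call:
play_rows --translation '[[0.6,0.5,0.5],[0.6,0.5,1.2],[0.6,0.5,1.8],[0.6,0.5,2.1],[0.6,0.5,2.1]]' --dr '[[0,0,0],[0,0,0],[0,0,0],[0,0,0],[0,0,0]]'

```text
t: 10.0
tool_pos: [0.5503, -0.0251, 0.0739]
orientation: [[0.335, 0.942, -0.004], [0.942, -0.335, -0.001], [-0.002, -0.004, -1.0]]
contact_force: [-0.6, 0.4, -0.4]
grip_width: 0.085
```

```bash
python3 - <<'E'
from h import *
im=get_image('wrist'); save(im,'w8.png',scale=1.2)
rel([.5512,-.025,.074],71)
E
```

```text
t 10.05 pos [ 0.5506 -0.0251  0.0743] yaw 70.4 q [-0.04  0.31 -0.35  0.91 -0.    0.3 ] F [-0.6 -0.4  0.8] M [ 0.05 -0.03 -0.03] w 0.0852
  shift cm [0.03 0.05 0.03] rot deg [-0.18  0.13 -0.57]
```

View pics/w8.png

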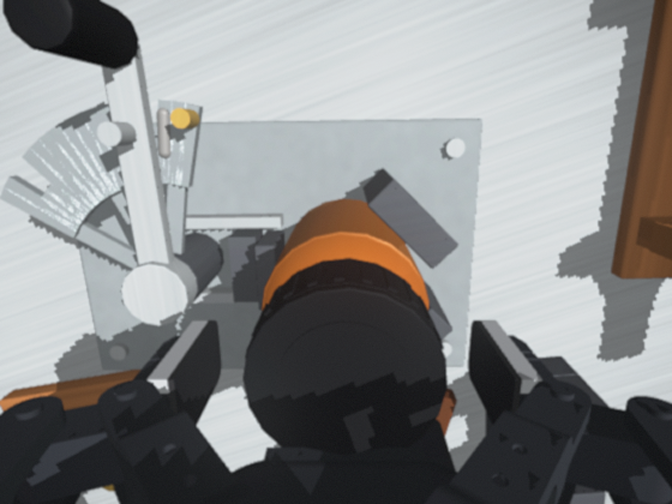

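The cap at w8 (345,370) is centred between the pads, so I'll close.

Call:
play_rows --translation '[[0.05,0.05,0],[0.05,0.05,0],[0.05,0.05,0],[0.05,0.05,0],[0.05,0.05,0]]' --dr '[[0,0,0],[0,0,0],[0,0,0],[0,0,0],[0,0,0]]' --grip 4.5 --newtons 80

```text
t: 10.55
tool_pos: [0.5517, -0.0245, 0.0748]
orientation: [[0.335, 0.942, -0.003], [0.942, -0.335, -0.001], [-0.001, -0.002, -1.0]]
contact_force: [-1.4, 2.5, 5.8]
grip_width: 0.0575
```

```bash
python3 - <<'E'
from h import *
im=get_image('wrist'); save(im,'w9.png',scale=1.2)
rel([.5512,-.025,.074],71)
E
```

```text
t 10.6 pos [ 0.5516 -0.0246  0.0748] yaw 70.4 q [-0.04  0.31 -0.35  0.91 -0.    0.3 ] F [-1.4  1.5  4.7] M [0.24 0.23 0.03] w 0.0575
  shift cm [-0.06 -0.02  0.08] rot deg [-0.13  0.08 -0.56]
```

View pics/w9.png

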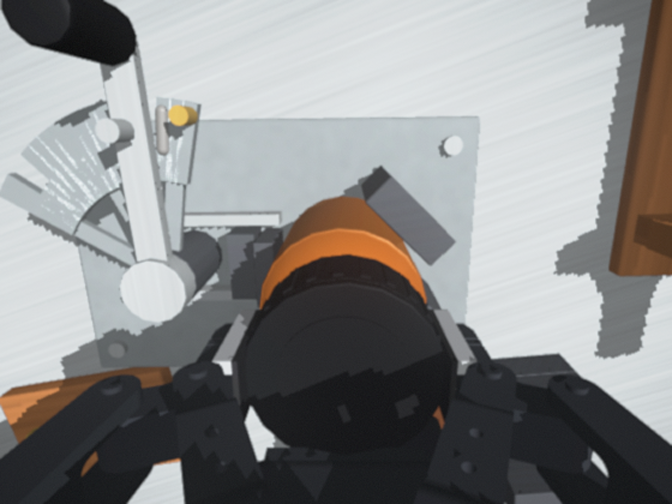

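The cap is gripped at 57.5 mm. I'll start turning anticlockwise.

Call:
play_rows --translation '[[0,0,0],[0,0,0],[0,0,-0.03],[0,0,-0.05],[0,0,-0.08]]' --dr '[[0,0,-5],[0,0,-10],[0,0,-15],[0,0,-20],[0,0,-25]]'

```text
t: 11.1
tool_pos: [0.5523, -0.0242, 0.076]
orientation: [[-0.098, 0.995, -0.001], [0.995, 0.098, 0.0], [0.0, -0.001, -1.0]]
contact_force: [0.7, 3.0, 1.2]
grip_width: 0.0575
```

```bash
python3 - <<'E'
from h import *
im=get_image('wrist'); save(im,'w10.png',scale=1.2)
rel([.5512,-.025,.074],71)
E
```

```text
t 11.15 pos [ 0.5523 -0.0243  0.076 ] yaw 95.8 q [-0.04  0.31 -0.35  0.92 -0.   -0.15] F [0.1 1.7 3.3] M [ 0.15 -0.06  0.11] w 0.0579
  shift cm [-0.06 -0.11  0.2 ] rot deg [-8.000e-02  2.000e-02  2.483e+01]
```

View pics/w10.png

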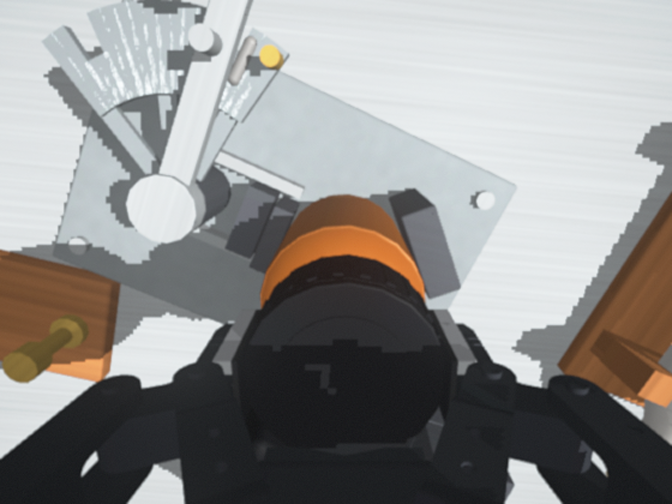

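Call:
play_rows --translation '[[0,0,-0.03],[0,0,-0.06],[0,0,-0.1],[0,0,-0.14],[0,0,-0.18]]' --dr '[[0,0,-8],[0,0,-16],[0,0,-24],[0,0,-32],[0,0,-40]]'

```text
t: 11.65
tool_pos: [0.5522, -0.0238, 0.0777]
orientation: [[-0.72, 0.694, -0.002], [0.694, 0.72, 0.001], [0.002, -0.0, -1.0]]
contact_force: [-1.1, 0.8, 5.8]
grip_width: 0.0577
```

```bash
python3 - <<'E'
from h import *
rel([.5512,-.025,.074],71)
E
```

```text
t 11.65 pos [ 0.5522 -0.0238  0.0777] yaw 136.1 q [-0.04  0.31 -0.35  0.92  0.   -0.85] F [-1.1  0.8  5.8] M [ 0.27  0.25 -0.05] w 0.0577
  shift cm [-0.01 -0.16  0.37] rot deg [-0.08 -0.07 65.07]
```

Call:
play_rows --translation '[[0,0,-0.03],[0,0,-0.06],[0,0,-0.06],[0,0,-0.06],[0,0,-0.06]]' --dr '[[0,0,-8],[0,0,-16],[0,0,-24],[0,0,-32],[0,0,-38]]'

```text
t: 12.15
tool_pos: [0.552, -0.0242, 0.0782]
orientation: [[-0.995, 0.1, -0.002], [0.1, 0.995, -0.0], [0.002, -0.0, -1.0]]
contact_force: [-0.2, -0.3, 2.0]
grip_width: 0.0573
```

```bash
python3 - <<'E'
from h import *
rel([.5512,-.025,.074],71)
im=get_image('wrist'); save(im,'w11.png',scale=1.2)
im=get_image('scene'); save(im,'s11.png',(200,180,340,300),5)
E
```

```text
t 12.15 pos [ 0.552  -0.0242  0.0782] yaw 174.3 q [-0.04  0.31 -0.35  0.92 -0.   -1.51] F [-0.2 -0.3  2. ] M [-0.08  0.1  -0.07] w 0.0573
  shift cm [ 0.07 -0.08  0.42] rot deg [-1.1000e-01 -7.0000e-02  1.0325e+02]
```

View pics/w11.png

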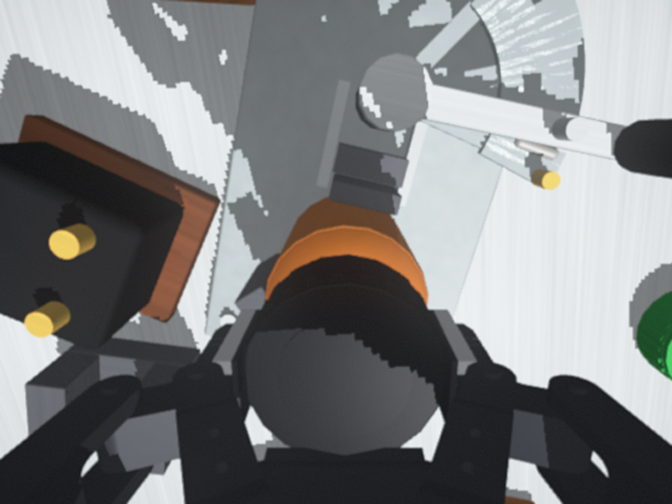

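View pics/s11.png

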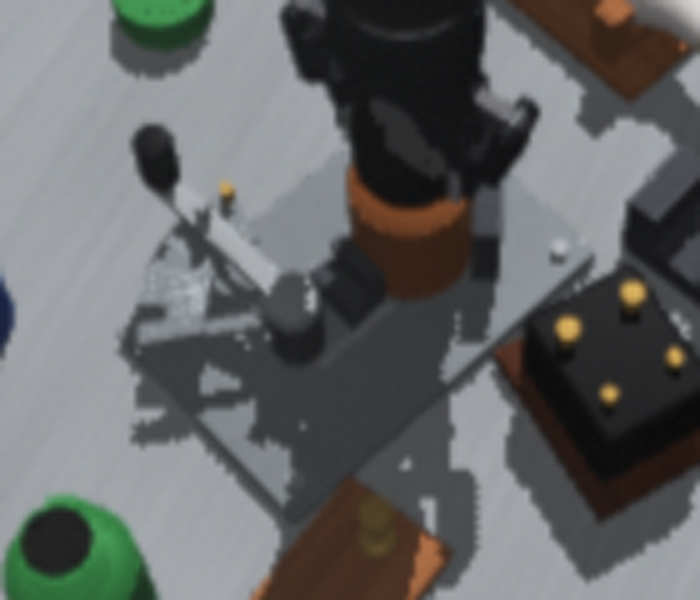

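I've turned it 104° (1.81 rad). The force stayed low, the lever is still at its notch and the jar is in place. Next is a small test lift.

Call:
play_rows --translation '[[0,0,-0.2],[0,0,-0.4],[0,0,-0.6]]' --dr '[[0,0,0],[0,0,0],[0,0,0]]'

```text
t: 12.55
tool_pos: [0.5519, -0.0241, 0.0842]
orientation: [[-0.994, 0.106, -0.002], [0.106, 0.994, 0.0], [0.002, 0.0, -1.0]]
contact_force: [-0.1, 0.4, -0.5]
grip_width: 0.0576
```

```bash
python3 - <<'E'
from h import *
rel([.5512,-.025,.119],174)
im=get_image('wrist'); save(im,'w12.png',scale=1.2)
im=get_image('scene'); save(im,'s12.png',(200,180,340,300),5)
E
```

```text
t 12.55 pos [ 0.5519 -0.0241  0.0842] yaw 173.9 q [-0.04  0.3  -0.34  0.93  0.   -1.51] F [-0.1  0.4 -0.5] M [0.06 0.04 0.  ] w 0.0576
  shift cm [ 0.07 -0.1  -3.48] rot deg [ 0.   -0.12 -0.08]
```

View pics/w12.png

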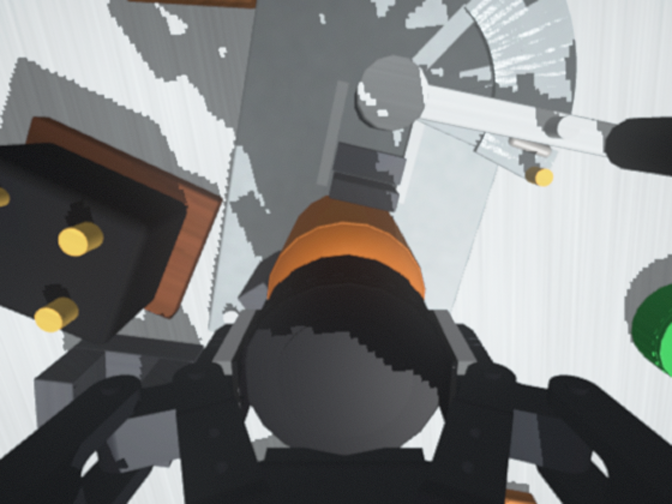

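View pics/s12.png

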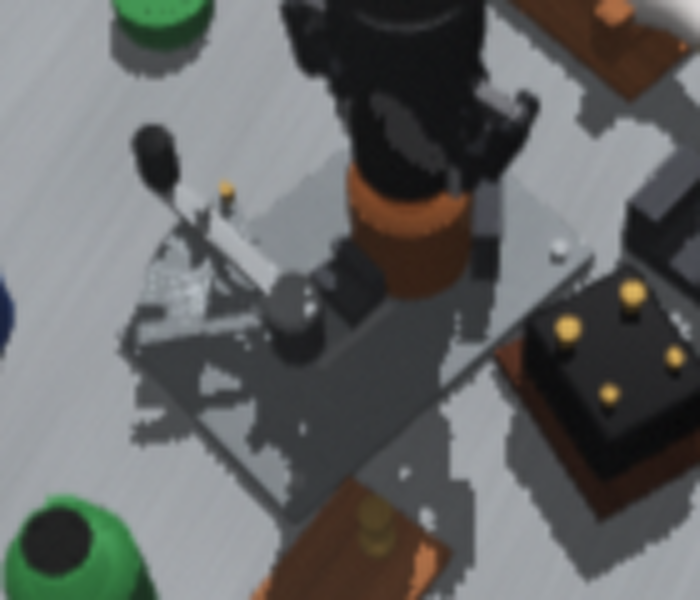

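Force is about 0 after 9 mm of rise, so the threads have let go. I'll lift a further 3 cm straight up.

Call:
play_rows --translation '[[0,0,-0.5],[0,0,-1.0],[0,0,-1.5],[0,0,-2.0],[0,0,-2.5]]' --dr '[[0,0,0],[0,0,0],[0,0,0],[0,0,0],[0,0,0]]'

```text
t: 13.15
tool_pos: [0.5525, -0.0241, 0.1101]
orientation: [[-0.994, 0.105, -0.001], [0.105, 0.994, 0.0], [0.001, 0.0, -1.0]]
contact_force: [0.6, -0.2, -0.7]
grip_width: 0.0574
```

Call:
play_rows --translation '[[0,0,-0.3],[0,0,-0.5],[0,0,-0.5],[0,0,-0.5],[0,0,-0.5]]' --dr '[[0,0,0],[0,0,0],[0,0,0],[0,0,0],[0,0,0]]'

```text
t: 13.65
tool_pos: [0.5523, -0.0241, 0.1148]
orientation: [[-0.994, 0.105, -0.001], [0.105, 0.994, 0.0], [0.002, 0.0, -1.0]]
contact_force: [-0.5, 0.2, -0.9]
grip_width: 0.0573
```

```bash
python3 - <<'E'
from h import *
rel([.5512,-.025,.114],174)
w=get_image('wrist'); save(w,'w13.png',scale=1.2)
sc=get_image('scene'); save(sc,'s13.png',(200,180,340,300),5)
for n,t in [('scene','jar'),('scene','cap'),('scene','jar_mouth'),('scene','lever_knob'),('wrist','jar'),('wrist','cap'),('wrist','jar_mouth')]:
  print(n,t,[(np.round(d['centre'],3).tolist(),round(d['score'],2)) for d in finder.place_of(n,t)][:4])
im=w
us,vs=np.meshgrid(range(0,560,2),range(100,420,2)); P=np.array([world(im,u,v) for u,v in zip(us.ravel(),vs.ravel())])
d=np.hypot(P[:,0]-.5515,P[:,1]+.025)
m=(P[:,2]>.165)&(P[:,2]<.195)&(d<.034); Q=P[m]; z0=np.median(Q[:,2]);Q=Q[abs(Q[:,2]-z0)<.006]; A=np.c_[Q[:,:2],np.ones(len(Q))]; c=np.linalg.lstsq(A,Q[:,2],rcond=None)[0]
print('captop',len(Q),z0,cv2.minEnclosingCircle((Q[:,:2]*1000).astype(np.float32)),'tilt',np.hypot(*c[:2]))
E
```

```text
t 13.65 pos [ 0.5523 -0.0241  0.1148] yaw 174.0 q [-0.04  0.28 -0.3   1.    0.   -1.51] F [-0.5  0.2 -0.9] M [ 0.02 -0.   -0.03] w 0.0573
  shift cm [ 0.1  -0.1   0.08] rot deg [ 0.01 -0.09 -0.05]
scene jar [([0.338, -0.181, 0.001], 0.97), ([0.501, -0.287, -0.004], 0.86), ([0.551, -0.029, 0.012], 0.69)]
scene cap [([0.338, 0.052, -0.0], 0.85), ([0.548, -0.028, 0.149], 0.66)]
scene jar_mouth [([0.546, -0.024, 0.13], 0.82), ([0.343, -0.182, 0.124], 0.75), ([0.5, -0.288, 0.114], 0.65)]
scene lever_knob [([0.424, -0.077, 0.108], 0.68)]
wrist jar [([0.552, -0.03, 0.011], 0.72)]
wrist cap [([0.34, 0.052, -0.0], 0.92)]
wrist jar_mouth [([0.523, -0.107, 0.058], 0.41)]
captop 5206 0.18019228693690004 ((551.2584228515625, -26.852197647094727), 33.485748291015625) tilt 0.022257002426724643
```

View pics/w13.png

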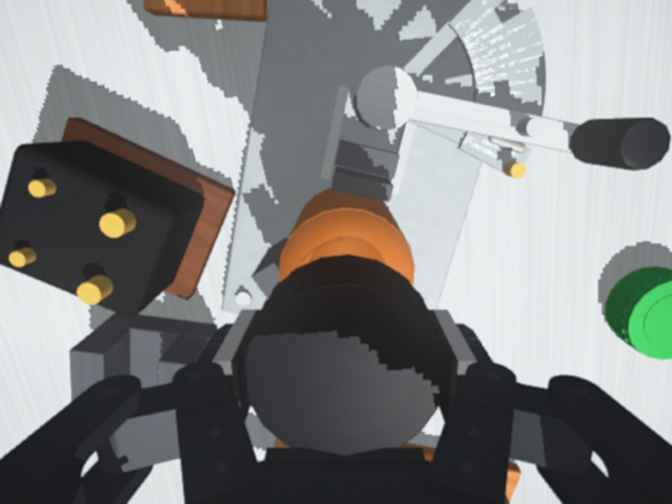

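View pics/s13.png

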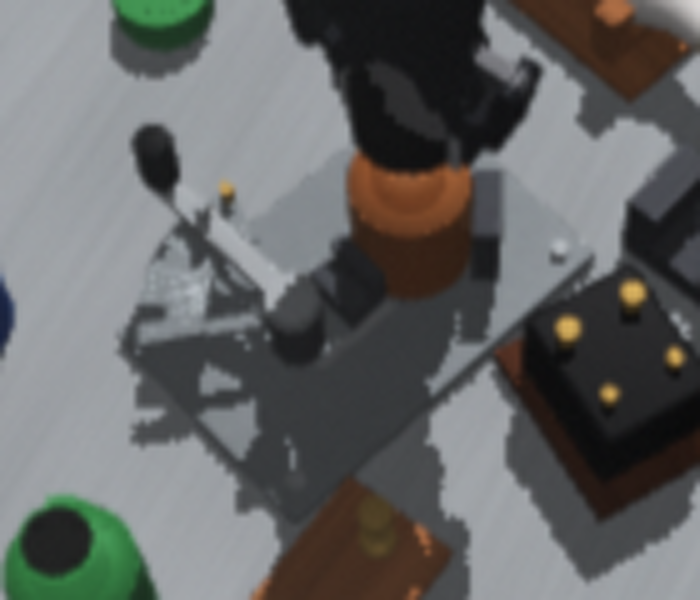

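The cap top is at z 0.180, so its lower edge is at 0.152 against the mouth at 0.131. That is about 21 mm above it, and level. The jar's neck shows free below at s13 (408,190) and the lever is still in its notch, so I'm handing in.

```bash
python3 - <<'E'
from h import *
print(np.abs(bot.read_state()['qd']).max()); print(job.hand_in())
E
```

```text
0.0025237351098448273
the job is handed in; nothing more can be done
None
```

I gripped the knob and swung the lever into the notch by the brass stud. I then turned the black cap about 104° anticlockwise, lifted it straight up and handed in with it still held. No verdict came back; everything ran in about 14 s of the 54 s allowed.

**Last checks:**
- **Cap:** its lower edge is about 21 mm above the mouth, within about 3 mm of the axis, tilted about 0.02 rad. It is still gripped at 57 mm, and the arm was at rest.
- **Lever:** about 0.86 rad. Camera estimates taken after the swing, but before the unscrewing, ranged from 0.856 to 0.872. The final picture shows it still in the notch.
- **Jar:** upright in its clamp. Force was near zero during the lift, so the jar did not come up with the cap.
- **Things around:** the pictures show nothing disturbed. I judged this by eye and did not measure each one again.

**What disagreed:**
- **Fingertips:** the wrist camera showed them about 37–44 mm behind the reported tool point. My first close on the knob therefore went over its top without touching. I set the heights from the images after that.
- **Position reading:** one reading of the tool position taken just after a move was 8 mm off, so I let the arm settle before gripping the cap.

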